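# Stand a fallen spice jar up with the tip-up cradle and rack it

## Task

One spice jar has fallen over and lies on the counter: lay it in the trough of the tip-up cradle with its foot against the foot plate and let go, then press the cradle's side lever down until the trough has tipped up to its stop and the jar stands on its foot. Take the jar again from above by its cap, stand it upright in the free place of the spice rack without knocking the other two over, and let go. Last, swing the empty trough back down until it is level again.

Things in the scene. Friction and masses are not known exactly. Their poses are not given: they have to be found in the camera images.
- jar: The fallen spice jar: round, 42 mm in diameter, 96 mm long, about 110 g, clear body, yellow cap (the last 20 mm); the only jar lying on its side; it can roll. Origin at the centre of its foot; its z axis runs along the jar from foot to cap (level while the jar lies).
- jar_mid (a point): Middle of the fallen jar, on its axis, 48 mm from foot and cap top.
- cradle: Fixed wooden stand of the tip-up cradle: base board 12 mm thick, two posts 72 mm high with a cross shaft 60 mm above the counter. Origin on the counter under the shaft, in the middle of the trough; x points along the lowered trough, away from the foot plate, z up. The board reaches from x -40 to +110 and y -119 to +39 mm.
- seat (a point): Where the jar's foot centre belongs in the trough (it tips too): 24 mm above the shaft while lowered (84 mm above the counter). x runs along the trough (the jar's axis) away from the foot plate, nearly straight up once tipped; y along the shaft. V trough 66 mm long, its floor 62 mm above the counter, its sides end 10 mm below the lying jar's axis; foot plate 44 mm wide, 20 mm above that axis.
- rocker (a joint): Angle of the tipping part (trough and lever): 0 trough lowered and level, 1.50 rad tipped up at its hard stop. Stiff and damped: empty, it stays at any angle where it is left; with the jar it falls back below about 0.65 rad, and by itself goes on up to the stop beyond about 1.25. Lowering the empty trough: its open side faces the cradle's -x when up; push its top end (126 mm high) to +x and down.
- rack: Fixed open wooden spice rack 72 x 206 x 34 mm, walls 5 mm thick, floor 5 mm; its three square places lie in a row along its y, 67 mm apart, each 62 x 62 mm inside. Origin at the centre of its underside.
- liner: Cork pad 56 x 56 x 3 mm on the floor of the rack's free place, fixed; origin at the centre of its underside, 5 mm above the counter, so the jar's foot stands 8 mm above the counter.
- mill_2: Salt mill, 44 mm in diameter, 90 mm high, standing in another place of the rack; origin at the centre of its foot.
- spice_jar_2: Another spice jar, 46 mm in diameter, 96 mm high, standing in another place of the rack; origin at the centre of its foot.
- lever_pad (a point): Top middle of the rubber pad of the side lever, which sits on the shaft 95 mm to the cradle's -y of the trough; axes as seat's. Trough lowered, the lever slants up 45 degrees to the cradle's -x, 64 mm long, pad 26 mm wide. Closed fingertips straight down 35 mm to the cradle's -x of the shaft meet it 48 mm above the shaft and reach the hard stop 15 mm below the shaft; 1 to 4 N until then.

How it is judged:
On the way, in this order (a step that is already met when the one before it is completed fails the run):
1. the jar lies in the lowered trough, foot towards the foot plate, let go (distance between jar and seat below 0.025 m and angle between the z axis of jar and the x axis of seat, either way round below 0.15 rad and x of jar_mid in the frame of seat above 0.03 m and value of joint rocker below 0.1 rad and contact force between the fingers and jar below 0.1 N), for 0.2 s.
2. the lever is pressed down and the trough tips up (distance between the grasp point and lever_pad below 0.06 m and value of joint rocker above 0.5 rad and distance between jar and seat below 0.03 m and contact force between the fingers and jar below 0.1 N), for 0.05 s.
3. the trough is up at its stop and the jar stands on its foot in it, not held (value of joint rocker above 1.42 rad and angle between jar's own z axis and vertical below 0.2 rad and distance between jar and seat below 0.02 m and contact force between the fingers and jar below 0.1 N), for 0.2 s.
At the end, for the whole second after the job is handed in: The jar stands upright (within 0.1 rad) at rest on the cork pad in the rack's free place (foot within 20 mm of the pad's centre, below 14 mm in height), let go; the other two still stand (within 0.15 rad); the empty trough is lowered again (rocker below 0.1 rad) (horizontal distance between jar and liner below 0.02 m and height (world z) of jar below 0.014 m and angle between jar's own z axis and vertical below 0.1 rad and linear speed of jar below 0.02 m/s and angle between each of mill_2, spice_jar_2's own z axis and vertical below 0.15 rad and contact force between the fingers and jar below 0.1 N and value of joint rocker below 0.1 rad); the robot touches nothing.
It fails at once if a neighbour in the rack is knocked over (angle between any of mill_2, spice_jar_2's own z axis and vertical above 0.5 rad).
It also fails if it takes over 58 s, if anything falls off the work surface, if the arm or the gripper's body presses on something with over 40 N, if the wrist force passes 120 N, or if a joint passes its speed limit or range.

## Robot

A 7-joint arm with a two-finger parallel gripper is mounted at the origin on a cart in front of the work surface, level with it; the furniture and walls round the work are solid. World frame = base frame: x ahead of the robot, y to its left, z up, the work surface at z = 0. Lengths are in m, angles in rad, forces in N, time in s.
With the tool pointing down it reaches from about 0.425 to 0.875 m from the base axis. Payload 4.7 kg.
Tool frame: the origin (TCP) lies on the centre line of the jaws, within the pads' length; the fingertips stand 19 mm ahead of it and the grasp point (between the pads) is the TCP; z points along the fingers, y is the line along which they close (so a half turn about z gives the same grasp; the last joint's range is limited). The gripper opens to 85 mm and grips with 20 to 120 N. Pads are 22 mm wide; open, the fingers measure 114 mm over their backs; the gripper's body (76 mm by 85 mm) begins 54 mm behind the grasp point. The pads swing forward as they close: fully open they stand 13 mm farther back than shut.
Start: joints at [-1.202, 0.321, -0.07, 1.45, 0.023, 1.371, -0.057], TCP at [0.226, 0.61, 0.25] pointing down, gripper open.
Joint ranges: [-2.86, 2.86], [-0.3, 2.09], [-1.38, 1.24], [0.06, 2.45], [-1.56, 4.7], [0.09, 2.05], [-2.69, 2.69]. Speed limits (rad/s): [2.57, 2.57, 3.14, 3.14, 3.14, 3.14, 3.14].

## Interface

Orientations are given as a unit quaternion [x, y, z, w].
In Python, from bench import robot, optics, workorder, get_state gives the robot as it stands (robot), with the cameras (optics), the readings as plain functions and the job (workorder).
- The arm moves only by the tool jog_arm, called after ">>>" by a JSON object that holds its "fn" and its "kwargs". Schema: {"type":"object","properties":{"deltas":{"type":"array","items":{"type":"array","items":{"type":"array","items":{"type":"number"},"minItems":6,"maxItems":6},"minItems":1,"maxItems":20},"minItems":1,"maxItems":1},"finger_gap":{"type":"number"},"force":{"type":"number"},"only":{"type":"string"},"quiet":{"type":"boolean"},"lines":{"type":"string"}},"required":["deltas"],"additionalProperties":false}. deltas is a list that holds a single list of rows (three levels of brackets), with 1 to 20 rows, each of 6 numbers: dx, dy, dz in m, then a rotation vector rx, ry, rz in rad; each row is the pose to reach, as a shift and turn from the pose commanded when the call began, along the tool's axes at that moment; what a row does not reach only later rows make up. A row lasts 1/10 s, in which the tool goes at most 0.05 m and 0.15 rad, less where a joint would pass 70% of its speed; a pose out of reach is approached as far as the arm can. finger_gap is the opening from 0.0 (shut) to 1.0 (fully open), set as the call begins (left out keeps the last). The fingers move at their own pace and stop on an object; force is the grip in N (left out, the last holds). Time passes only in rows, so rows that do not move let the fingers close. The tool returns the time, the measured TCP pose, the force, the opening and the grip force at its end. only (a regular expression) keeps the lines of the reply that match it, lines (a string "A,B") keeps lines A to B, and quiet returns only ok. Input that does not fit is refused with a message, and nothing moves.
- get_state(): the state, without advancing time (a new reading comes with each control period).
- optics.capture(name): name is "scene" or "top" or "wrist"; returns the picture (384x512x3 uint8, blue, green, red); there is no depth.
- optics.camera_model(name): a dict with "camera_matrix" (3x3 intrinsics, pixels), "dist" ([k1, k2, p1, p2, k3] as OpenCV has them; the pictures are not rectified), "view" (4x4, takes a point from world to camera coordinates); the wrist camera has in their place "tool_from_camera" (4x4, takes a point from camera to tool coordinates, whose origin is the TCP and whose axes are the flange's). Camera axes: x right, y down, z forward; pixel columns grow to the right and rows downward; lengths in m; the calibration is good to about 2 mm. A picture is of the moment at which its call begins: read the wrist's pose just before it. camera_model takes no time and is no camera call.
- workorder.job_done(): hands the job in; it is judged then, once.
The state is a dict: "time": time; "q": joint angles; "joint_velocities": joint speeds; "joint_torque": joint torques, N m; "ee_pos": TCP position; "orientation": TCP orientation; "ft_force": force on the tool from outside, world axes, zero at the start; "torque": the same for the moment, N m; "gripper_width": opening from 0.0 (shut) to 1.0 (fully open); "grip_force": force on a finger pad.
Only numpy, scipy, OpenCV 4.12 (cv2) and the standard library are available. Lean on these libraries where they do the work, as an engineer would, in place of code of your own. Each camera call takes 0.05 s, during which the arm holds its last target. There are 200 camera calls.

## Working session

There is one attempt and no reset: what is moved stays moved. The work goes in short steps, Python scripts to look and compute and a tool call to move; the robot and the scene stay as the last step left them, time stands still between calls to the robot, and variables do not carry over. Pictures are saved under pics/ and viewed, at most 10 in all, crops included, and the job is handed in when it is done.

```bash
ls; mkdir -p pics
```

Run:
```python
from bench import robot, optics, workorder, get_state
import cv2,numpy as np
s=get_state();print(s)
for n in("scene","top","wrist"):
    cv2.imwrite(f"pics/{n}0.png",optics.capture(n)); m=optics.camera_model(n); print(n,{k:np.round(v,4).tolist() for k,v in m.items()})
a=cv2.imread("pics/scene0.png");b=cv2.imread("pics/top0.png")
cv2.imwrite("pics/w.png",cv2.resize(cv2.imread("pics/wrist0.png"),(512,384)))
```

```text
bench.py
pics
{'time': 0.0, 'q': array([-1.20191864,  0.32181787, -0.07011128,  1.4516954 ,  0.02262681,
        1.37081619, -0.05691608]), 'joint_velocities': array([ 0.00130225,  0.00211955,  0.00051267, -0.00047717, -0.00247305,
       -0.00055392,  0.00086854]), 'joint_torque': array([ 1.14129456e-03, -4.93577278e+01, -3.81250056e-01, -3.14334834e+01,
        1.31154896e-02,  1.13998022e-02,  2.70019100e-06]), 'ee_pos': array([0.22565665, 0.60902131, 0.24921679]), 'orientation': array([ 1.76437526e-01,  9.84311358e-01, -9.67996034e-04, -1.13269516e-04]), 'ft_force': array([-0.24716961, -0.48647851,  0.09232945]), 'torque': array([0.04981616, 0.03121219, 0.02177094]), 'grip_force': 0.0, 'gripper_width': 1.0019539336495265}
scene {'camera_matrix': [[404.3916, 0.0, 261.2971], [0.0, 404.3916, 194.0122], [0.0, 0.0, 1.0]], 'dist': [-0.0704, 0.0, 0.0, 0.0, 0.0], 'view': [[0.8698, -0.493, 0.0214, -0.4571], [-0.3543, -0.654, -0.6685, 0.281], [0.3435, 0.5738, -0.7434, 1.1145], [0.0, 0.0, 0.0, 1.0]]}
top {'camera_matrix': [[356.7851, 0.0, 248.3933], [0.0, 356.7851, 192.039], [0.0, 0.0, 1.0]], 'dist': [0.0297, 0.0, 0.0, 0.0, 0.0], 'view': [[-0.0159, -0.9998, 0.015, 0.0394], [-0.9953, 0.0144, -0.0953, 0.5393], [0.0951, -0.0165, -0.9953, 1.212], [0.0, 0.0, 0.0, 1.0]]}
wrist {'camera_matrix': [[294.2591, 0.0, 257.9101], [0.0, 294.2591, 190.6937], [0.0, 0.0, 1.0]], 'dist': [0.0056, 0.0, 0.0, 0.0, 0.0], 'tool_from_camera': [[-0.0013, -0.9481, -0.318, 0.0819], [1.0, -0.0014, 0.0002, 0.0004], [-0.0007, -0.318, 0.9481, -0.1234], [0.0, 0.0, 0.0, 1.0]]}
```

```bash
python3 -c "
import cv2
for n in('scene','top'):cv2.imwrite(f'pics/{n}0b.png',cv2.resize(cv2.imread(f'pics/{n}0.png'),(800,600),interpolation=2))"
```

```text
(no output)
```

View pics/top0b.png

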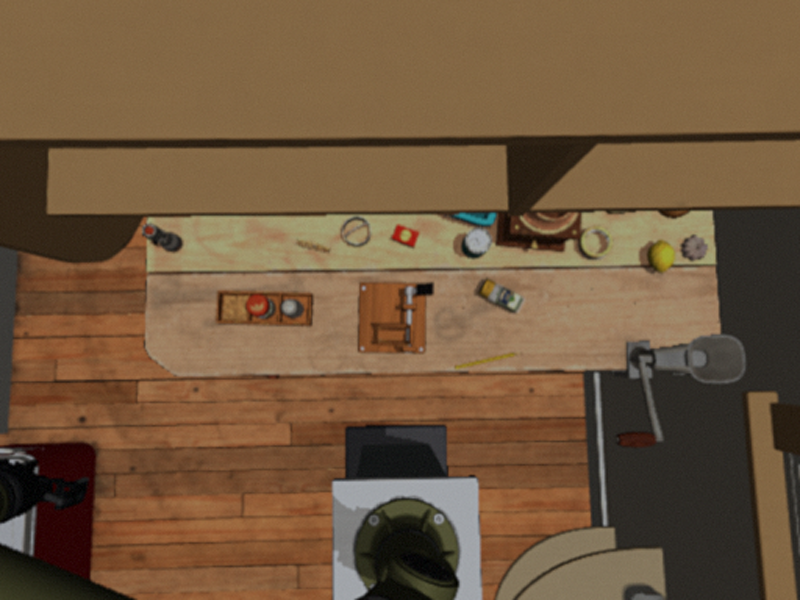

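View pics/scene0b.png

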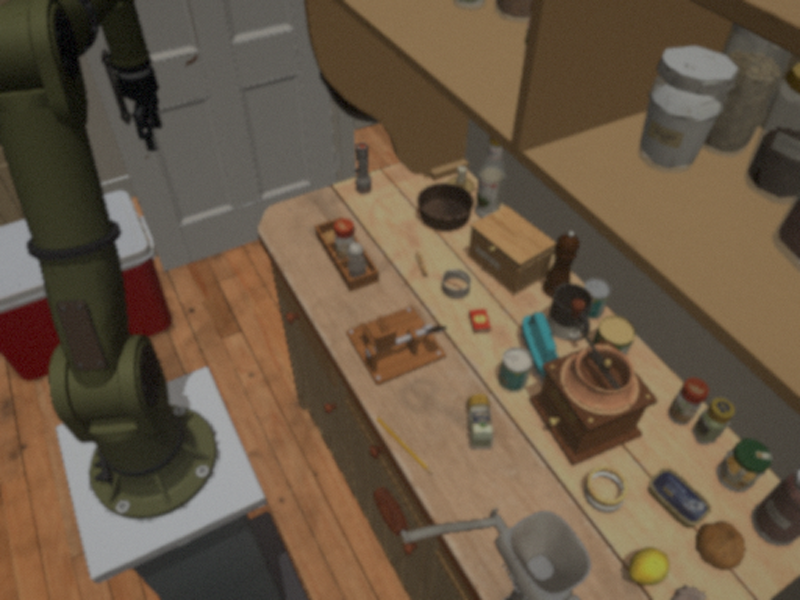

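The top view shows the rack around (265,308) with its free place on the left at (235,308). The cradle board spans (359..427, 282..352) with the lever pad at (425,289). The fallen jar has its cap at (487,287) and its foot at (515,304). The scene view agrees.

Create h.py:
```python
from bench import robot, optics, workorder, get_state
import cv2,numpy as np
from scipy.spatial.transform import Rotation as R
def model(n,pose=None):
    m=optics.camera_model(n);K=np.array(m["camera_matrix"]);d=np.array(m["dist"],float)
    if n!="wrist": V=np.array(m["view"])
    else:
        T=np.eye(4);T[:3,3]=pose[0];T[:3,:3]=R.from_quat(pose[1]).as_matrix()
        V=np.linalg.inv(T@np.array(m["tool_from_camera"]))
    return K,d,V
def ray(M,px):
    K,d,V=M;p=cv2.undistortPoints(np.array([[px]],float),K,d).ravel()
    Rt=V[:3,:3];return -Rt.T@V[:3,3],Rt.T@np.array([p[0],p[1],1])
def plane(M,px,z):
    o,r=ray(M,px);return o+r*(z-o[2])/r[2]
def tri(a,b):
    A=[];y=[]
    for o,r in(a,b):
        r=r/np.linalg.norm(r);P=np.eye(3)-np.outer(r,r);A.append(P);y.append(P@o)
    X=np.linalg.lstsq(np.vstack(A),np.hstack(y),rcond=None)[0]
    return X,[np.linalg.norm(P@X-q) for P,q in zip(A,y)]
def proj(M,X):
    K,d,V=M;return cv2.projectPoints(np.array(X,float).reshape(-1,3),cv2.Rodrigues(V[:3,:3])[0],V[:3,3],K,d)[0].reshape(-1,2)
```

Run:
```python
from h import *
M=model("top");k=1.5625
for n,p,z in[("cap",(487,287),.021),("foot",(515,304),.021),("b1",(360,283),.012),("b2",(427,284),.012),("b3",(425,352),.012),("b4",(360,352),.012),("rackL",(235,308),.034),("rackend",(312,308),.034),("rackstart",(219,308),.034)]:
    print(n,plane(M,np.array(p)/k,z).round(3))
s=get_state();print(R.from_quat(s["orientation"]).as_matrix().round(3))
```

```text
cap [ 0.566 -0.191  0.021]
foot [ 0.527 -0.252  0.021]
b1 [0.581 0.094 0.012]
b2 [ 0.576 -0.057  0.012]
b3 [ 0.424 -0.049  0.012]
b4 [0.426 0.095 0.012]
rackL [0.526 0.367 0.034]
rackend [0.524 0.199 0.034]
rackstart [0.527 0.401 0.034]
[[-0.938  0.347 -0.   ]
 [ 0.347  0.938 -0.001]
 [-0.    -0.001 -1.   ]]
```

>>> {"fn": "jog_arm", "kwargs": {"deltas": [[[-0.336, -0.205, 0, 0, 0, 1.217], [-0.336, -0.205, 0, 0, 0, 1.217], [-0.336, -0.205, 0, 0, 0, 1.217], [-0.336, -0.205, 0, 0, 0, 1.217], [-0.336, -0.205, 0, 0, 0, 1.217], [-0.336, -0.205, 0, 0, 0, 1.217], [-0.336, -0.205, 0, 0, 0, 1.217], [-0.336, -0.205, 0, 0, 0, 1.217], [-0.336, -0.205, 0, 0, 0, 1.217], [-0.336, -0.205, 0, 0, 0, 1.217], [-0.336, -0.205, 0, 0, 0, 1.217], [-0.336, -0.205, 0, 0, 0, 1.217], [-0.336, -0.205, 0, 0, 0, 1.217]]]}}

```text
time: 1.45
ee_pos: [0.4688, 0.3019, 0.2502]
orientation: [0.706, 0.708, -0.0, -0.0]
ft_force: [-0.5, -0.2, 0.7]
gripper_width: 1.0
grip_force: 0.0
```

Run:
```python
from h import *
s=get_state();print(s["q"].round(3));np.savez("p1.npz",p=s["ee_pos"],q=s["orientation"]);cv2.imwrite("pics/w1.png",optics.capture("wrist"))
```

```text
[-0.87   0.123  0.274  1.695 -0.034  1.329 -0.588]
```

>>> {"fn": "jog_arm", "kwargs": {"deltas": [[[-0.17, 0, 0, 0, 0, 0], [-0.17, 0, 0, 0, 0, 0], [-0.17, 0, 0, 0, 0, 0], [-0.17, 0, 0, 0, 0, 0], [-0.17, 0, 0, 0, 0, 0], [-0.17, 0, 0, 0, 0, 0]]]}}

```text
time: 2.1
ee_pos: [0.4694, 0.1313, 0.2506]
orientation: [0.707, 0.707, 0.001, -0.0]
ft_force: [0.1, -0.7, 0.3]
gripper_width: 1.001
grip_force: 0.0
```

Run:
```python
from h import *
s=get_state();np.savez("p2.npz",p=s["ee_pos"],q=s["orientation"]);cv2.imwrite("pics/w2.png",optics.capture("wrist"))
```

>>> {"fn": "jog_arm", "kwargs": {"deltas": [[[-0.14, 0.03, 0, 0, 0, 0], [-0.14, 0.03, 0, 0, 0, 0], [-0.14, 0.03, 0, 0, 0, 0], [-0.14, 0.03, 0, 0, 0, 0], [-0.14, 0.03, 0, 0, 0, 0], [-0.14, 0.03, 0, 0, 0, 0]]]}}

```text
time: 2.75
ee_pos: [0.4995, -0.0069, 0.25]
orientation: [0.706, 0.708, -0.0, -0.0]
ft_force: [-0.5, 0.7, 0.1]
gripper_width: 1.001
grip_force: 0.0
```

Run:
```python
from h import *
s=get_state();print(s["q"].round(3));np.savez("p3.npz",p=s["ee_pos"],q=s["orientation"]);cv2.imwrite("pics/w3.png",optics.capture("wrist"))
for i in (1,2,3): cv2.imwrite(f"pics/w{i}b.png",cv2.resize(cv2.imread(f"pics/w{i}.png"),(800,600),interpolation=2))
```

```text
[-0.59  -0.016  0.55   1.833  0.009  1.323 -0.04 ]
```

View pics/w1b.png

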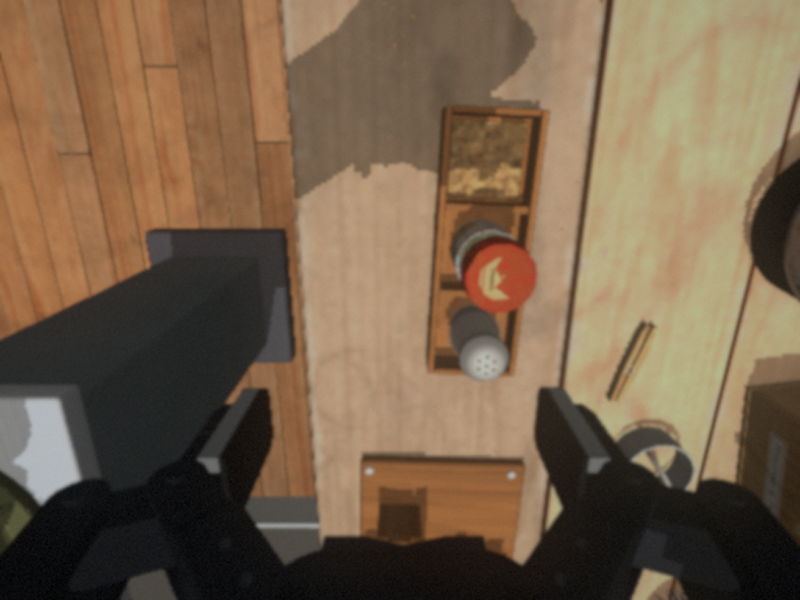

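View pics/w2b.png

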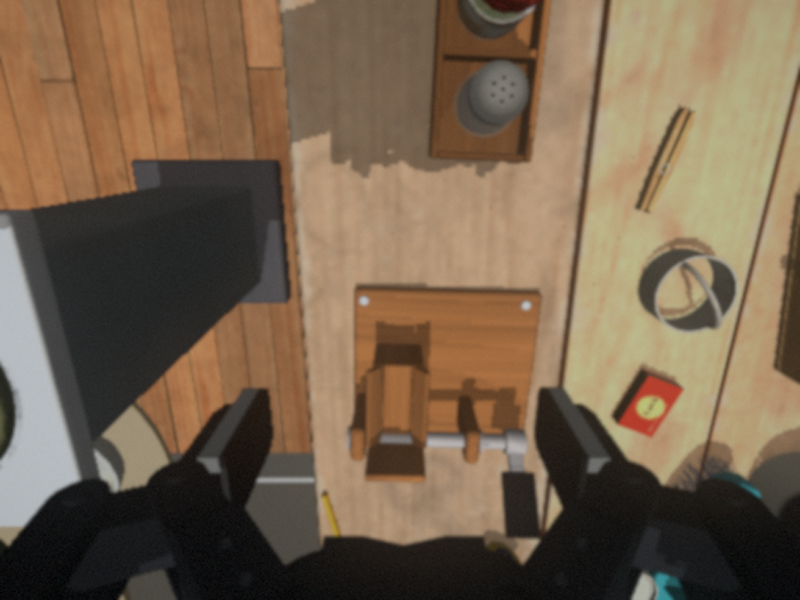

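View pics/w3b.png

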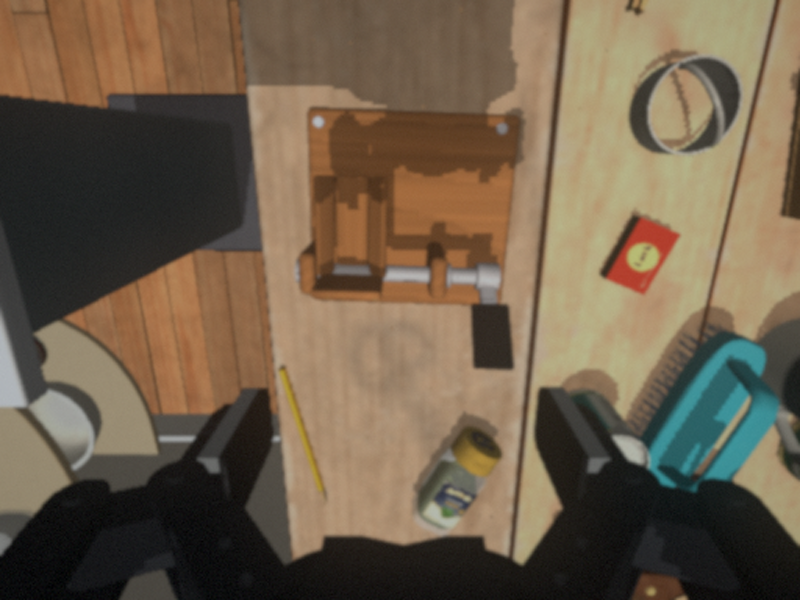

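The wrist views show these points:
- **w1:** rack rim corners at (446,107), (548,112), (514,376) and (430,372), with the cork pad at (450..532, 115..200).
- **w3:** board far corners at (308,109) and (517,113), shaft at about row 274, lever pad at (472..513, 304..369). The jar's cap end is at (482,440) and its foot end at (437,522).
- **w2:** the same board corners at (356,290) and (540,291), shaft at row 440.

Add to h.py:
```python
def W(i):
    z=np.load(f"p{i}.npz");return model("wrist",(z["p"],z["q"]))
k=1.5625
def T(M1,p1,M2,p2):
    X,e=tri(ray(M1,np.array(p1)/k),ray(M2,np.array(p2)/k));return X.round(4),np.round(e,4)
```

Run:
```python
from h import *
w1,w2,w3,t=W(1),W(2),W(3),model("top")
for n,a,b in[("boardL",(308,109),(356,290)),("boardR",(517,113),(540,291)),("scL",(318,121),(364,300)),("scR",(502,129),(526,306)),("shaft@ right post top",(437,246),(468,397)),("troughTL",(315,177),(369,367)),("troughTR",(390,177),(428,368)),("hubR",(500,266),(525,432)),("padTL",(472,304),(503,472)),("padTR",(508,304),(536,474))]:
    print(n,*T(w3,a,w2,b))
print("rackBL",*T(w1,(430,372),w2,(431,157)),"BR",*T(w1,(514,376),w2,(530,161)))
for p in[(446,107),(548,112),(514,376),(430,372)]: print("rack rim",plane(w1,np.array(p)/k,.034).round(4))
for p in[(308,109),(517,113)]: print("board",plane(w3,np.array(p)/k,.012).round(4))
for p in[(482,440),(437,522)]: print("jar",plane(w3,np.array(p)/k,.021).round(4))
print("jar tri cap",*T(w3,(482,440),t,(485,286)),"foot",*T(w3,(437,522),t,(517,304)))
```

```text
boardL [0.4302 0.0994 0.0117] [0.0004 0.0004]
boardR [0.5835 0.0971 0.0079] [0.0003 0.0003]
scL [0.437  0.0912 0.0129] [0.0001 0.0001]
scR [0.5718 0.0858 0.0133] [0.0001 0.0001]
shaft@ right post top [ 0.5271 -0.0021  0.0101] [0.0006 0.0006]
troughTL [0.4429 0.0551 0.0637] [0.001 0.001]
troughTR [0.4894 0.0547 0.0634] [0.0014 0.0014]
hubR [ 0.568  -0.0068  0.0561] [0.0003 0.0003]
padTL [ 0.5465 -0.0276  0.0784] [0.0002 0.0002]
padTR [ 0.5703 -0.026   0.0827] [0.0006 0.0006]
rackBL [0.4903 0.205  0.0318] [0.0008 0.0008] BR [0.5602 0.2021 0.0331] [0.0004 0.0004]
rack rim [0.498 0.408 0.034]
rack rim [0.5679 0.4048 0.034 ]
rack rim [0.5604 0.2025 0.034 ]
rack rim [0.491  0.2061 0.034 ]
board [0.4299 0.0993 0.012 ]
board [0.5823 0.0968 0.012 ]
jar [ 0.5707 -0.1775  0.021 ]
jar [ 0.5325 -0.2705  0.021 ]
jar tri cap [ 0.5723 -0.1889  0.0053] [0.0017 0.0017] foot [ 0.5282 -0.2514  0.0402] [0.0025 0.0025]
```

>>> {"fn": "jog_arm", "kwargs": {"deltas": [[[-0.14, 0.04, 0, 0, 0, 0.35], [-0.14, 0.04, 0, 0, 0, 0.35], [-0.14, 0.04, 0, 0, 0, 0.35], [-0.14, 0.04, 0, 0, 0, 0.35], [-0.14, 0.04, 0, 0, 0, 0.35], [-0.14, 0.04, 0, 0, 0, 0.35]]]}}

```text
time: 3.4
ee_pos: [0.5396, -0.1468, 0.2499]
orientation: [0.819, 0.574, 0.0, -0.001]
ft_force: [-0.6, -0.2, -0.5]
gripper_width: 0.997
grip_force: 0.0
```

Run:
```python
from h import *
s=get_state();print(s["q"].round(3));np.savez("p4.npz",p=s["ee_pos"],q=s["orientation"]);cv2.imwrite("pics/w4.png",optics.capture("wrist"))
a=cv2.imread("pics/w3.png")[65:245,180:360];b=cv2.imread("pics/w4.png")
print(proj(W(4),[[.5707,-.1775,.021],[.5325,-.2705,.021],[.466,-.011,.06]]))
cv2.imwrite("pics/w4b.png",cv2.resize(b,(800,600),interpolation=2))
```

```text
[-0.42   0.144  0.708  1.703 -0.097  1.331 -0.041]
[[290.2813155  177.46796121]
 [284.60859042 248.98198595]
 [141.34761231  70.45483413]]
```

View pics/w4b.png

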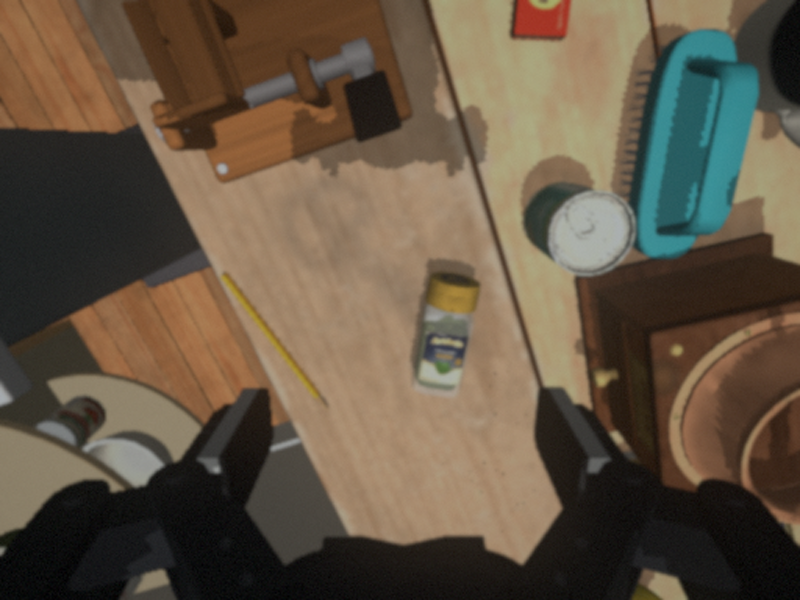

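In w4 the jar outline runs (428,278), (453,272), (478,285), (460,396), (416,389), with the cap at the top. The near-left board corner is at (225,181) and the lever pad corners are at (345,87), (385,72), (401,128) and (360,140).

Create fit.py:
```python
from h import *
from scipy.optimize import least_squares
obs={4:[(428,278),(453,271),(478,285),(469,340),(422,335),(460,396),(437,395),(416,389)],3:[(458,432),(479,428),(501,448),(419,516),(436,528)]}
t=np.linspace(0,2*np.pi,60)
def pts(p):
    x,y,z,a=p;u=np.array([np.cos(a),np.sin(a),0]);v=np.array([-u[1],u[0],0]);w=np.array([0,0,1])
    return np.vstack([np.array([x,y,z])+s*u+.021*(np.cos(t)[:,None]*v+np.sin(t)[:,None]*w) for s in(-.048,.048)])
def res(p,use):
    r=[]
    for i in use:
        h=cv2.convexHull(proj(W(i),pts(p)).astype(np.float32)*k)
        r+=[cv2.pointPolygonTest(h,tuple(map(float,o)),True) for o in obs[i]]
    return np.array(r)
for use in([4],[3],[3,4]):
    s=least_squares(res,[.5516,-.224,.021,1.2],args=(use,),diff_step=1e-3,x_scale=[.01,.01,.01,.1],loss="soft_l1");print(use,s.x.round(4),res(s.x,use).round(1))
w2,w3,w4=W(2),W(3),W(4)
print("board -40 corner",plane(w4,np.array((225,181))/k,.012).round(4))
for n,a,b in[("padTL",(345,87),(472,304)),("padTR",(385,72),(508,304)),("padBR",(401,128),(513,369)),("padBL",(360,140),(477,368))]: print(n,*T(w4,a,w3,b))
```

```bash
python3 fit.py
```

```text
[4] [ 0.5497 -0.222   0.0194  1.1275] [ 1.1 -0.6  1.1  1.6  1.7 -2.2  1.5 -1.9]
[3] [ 0.5512 -0.2331  0.0015  1.0858] [-0.4  0.9 -1.  -0.1  0.2]
[3, 4] [ 0.5501 -0.2241  0.0143  1.1343] [ 1.   1.8 -0.   1.2  3.3  0.4 -1.   1.1  2.   0.6 -2.9  0.1 -3.7]
board -40 corner [ 0.4302 -0.0481  0.012 ]
padTL [ 0.5461 -0.0279  0.0778] [0. 0.]
padTR [ 0.571  -0.0283  0.0765] [0. 0.]
padBR [ 0.5694 -0.0611  0.1088] [0.0003 0.0003]
padBL [ 0.5463 -0.0594  0.1106] [0. 0.]
```

>>> {"fn": "jog_arm", "kwargs": {"deltas": [[[-0.06, 0.036, 0.04, 0, 0, 0.093], [-0.06, 0.036, 0.08, 0, 0, 0.093], [-0.06, 0.036, 0.12, 0, 0, 0.093], [-0.06, 0.036, 0.16, 0, 0, 0.093], [-0.06, 0.036, 0.19, 0, 0, 0.093], [-0.06, 0.036, 0.21, 0, 0, 0.093], [-0.06, 0.036, 0.223, 0, 0, 0.093], [-0.06, 0.036, 0.223, 0, 0, 0.093], [-0.06, 0.036, 0.223, 0, 0, 0.093]]], "force": 40}}

```text
time: 4.35
ee_pos: [0.5533, -0.2176, 0.0281]
orientation: [0.845, 0.535, 0.001, 0.0]
ft_force: [0.2, -0.7, -0.0]
gripper_width: 0.997
grip_force: 0.0
```

Run:
```python
from h import *
s=get_state();print(s["ft_force"],2*np.arctan2(s["orientation"][1],s["orientation"][0]));cv2.imwrite("pics/w5.png",optics.capture("wrist"))
```

```text
[ 0.22945558 -0.67100728 -0.00899054] 1.1281460961074723
```

>>> {"fn": "jog_arm", "kwargs": {"deltas": [[[0, 0, 0, 0, 0, 0], [0, 0, 0, 0, 0, 0], [0, 0, 0, 0, 0, 0], [0, 0, 0, 0, 0, 0], [0, 0, 0, 0, 0, 0], [0, 0, 0, 0, 0, 0]]], "finger_gap": 0, "force": 40}}

```text
time: 5.0
ee_pos: [0.5529, -0.2184, 0.0282]
orientation: [0.845, 0.534, 0.001, 0.0]
ft_force: [-1.4, 0.7, 6.3]
gripper_width: 0.472
grip_force: 40.6
```

>>> {"fn": "jog_arm", "kwargs": {"deltas": [[[0, 0, -0.03, 0, 0, 0], [0, 0, -0.08, 0, 0, 0], [0, 0, -0.13, 0, 0, 0], [0, 0, -0.15, 0, 0, 0], [0, 0, -0.15, 0, 0, 0], [0, 0, -0.15, 0, 0, 0]]]}}

```text
time: 5.6
ee_pos: [0.552, -0.2183, 0.177]
orientation: [0.846, 0.534, 0.0, -0.0]
ft_force: [-0.3, 1.0, -1.8]
gripper_width: 0.473
grip_force: 40.8
```

Run:
```python
from h import *
s=get_state();np.savez("p6.npz",p=s["ee_pos"],q=s["orientation"]);im=optics.capture("wrist");cv2.imwrite("pics/w6.png",im);print(s["ft_force"],s["q"].round(2))
cv2.imwrite("pics/w6b.png",cv2.resize(im[120:384,140:380],None,fx=2.2,fy=2.2,interpolation=2))
```

```text
[-0.25719003  0.9508814  -1.77249078] [-0.3   0.3   0.75  1.72 -0.22  1.21  0.07]
```

View pics/w6b.png

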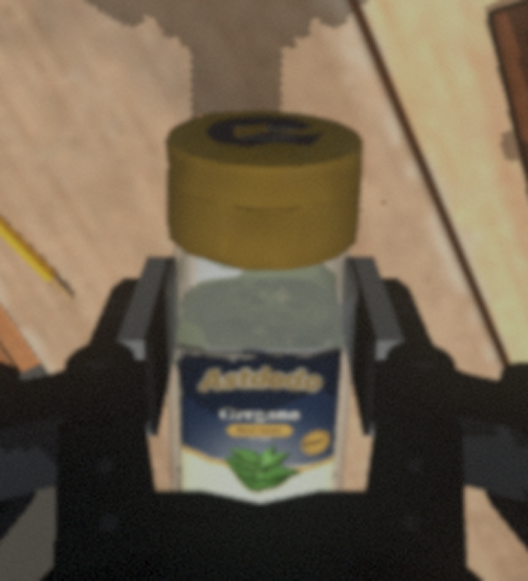

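The jar is held level and straight between the pads, with the cap free. The cap face centre is at about pixel (260,186) of the full image.

Run:
```python
from h import *
m=optics.camera_model("wrist");Tc=np.array(m["tool_from_camera"])
K,d=np.array(m["camera_matrix"]),np.array(m["dist"],float)
for n,px,z in[("face c",(260,186),.007),("rim top",(260,171),.007-.021),("rim bot",(260,199.5),.007+.021)]:
    p=cv2.undistortPoints(np.array([[px]],float),K,d).ravel();r=Tc[:3,:3]@[p[0],p[1],1];o=Tc[:3,3]
    print(n,(o+r*(z-o[2])/r[2]).round(4))
```

```text
face c [0.041  0.0009 0.007 ]
rim top [ 0.0538  0.0008 -0.014 ]
rim bot [0.0266 0.0011 0.028 ]
```

>>> {"fn": "jog_arm", "kwargs": {"deltas": [[[0.204, -0.1925, 0, 0, 0, -0.444], [0.204, -0.1925, 0, 0, 0, -0.444], [0.204, -0.1925, 0, 0, 0, -0.444], [0.204, -0.1925, 0, 0, 0, -0.444], [0.204, -0.1925, 0, 0, 0, -0.444], [0.204, -0.1925, 0, 0, 0, -0.444], [0.204, -0.1925, 0, 0, 0, -0.444], [0.204, -0.1925, 0, 0, 0, -0.444], [0.204, -0.1925, 0, 0, 0, -0.444]]]}}

```text
time: 6.55
ee_pos: [0.4659, 0.0474, 0.1762]
orientation: [0.708, 0.707, -0.001, -0.0]
ft_force: [-0.2, -0.4, -1.0]
gripper_width: 0.473
grip_force: 40.9
```

Run:
```python
from h import *
s=get_state();q=s["orientation"];print(s["ee_pos"],2*np.arctan2(q[1],q[0]),s["q"].round(2),s["ft_force"])
```

```text
[0.46590925 0.04739991 0.17621222] 1.569325004267467 [-0.67 -0.03  0.5   2.    0.02  1.17 -0.17] [-0.19279773 -0.3537211  -1.04016356]
```

>>> {"fn": "jog_arm", "kwargs": {"deltas": [[[0.001, 0, 0.04, 0, 0, 0], [0.001, 0, 0.06, 0, 0, 0], [0.001, 0, 0.07, 0, 0, 0], [0.001, 0, 0.078, 0, 0, 0], [0.001, 0, 0.08, 0, 0, 0], [0.001, 0, 0.08, 0, 0, 0]]]}}

```text
time: 7.15
ee_pos: [0.4667, 0.0494, 0.0977]
orientation: [0.707, 0.707, 0.0, 0.0]
ft_force: [-0.6, -0.3, -1.7]
gripper_width: 0.473
grip_force: 40.9
```

>>> {"fn": "jog_arm", "kwargs": {"deltas": [[[0, 0, 0.003, 0, 0, 0], [0, 0, 0.005, 0, 0, 0], [0, 0, 0.005, 0, 0, 0]]]}}

```text
time: 7.45
ee_pos: [0.4661, 0.0499, 0.0952]
orientation: [0.707, 0.707, 0.0, -0.001]
ft_force: [-10.3, -1.3, 19.3]
gripper_width: 0.469
grip_force: 41.3
```

>>> {"fn": "jog_arm", "kwargs": {"deltas": [[[0, 0, -0.005, 0, 0, 0], [0, -0.003, -0.005, 0, 0, 0], [0, -0.003, -0.002, 0, 0, 0], [0, -0.003, 0, 0, 0, 0], [0, -0.003, 0, 0, 0, 0]]]}}

```text
time: 7.95
ee_pos: [0.4652, 0.0502, 0.0946]
orientation: [0.707, 0.707, 0.002, 0.001]
ft_force: [-2.6, -1.6, 15.3]
gripper_width: 0.471
grip_force: 42.6
```

Run:
```python
from h import *
im=optics.capture("wrist");cv2.imwrite("pics/w7.png",im);sc=optics.capture("scene")
a=cv2.resize(im[100:320,140:380],(480,440),interpolation=2);b=cv2.resize(sc[170:270,210:300],(396,440),interpolation=2)
cv2.imwrite("pics/m7.png",np.hstack([a,b])[:,:800])
```

```text
(no output)
```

View pics/m7.png

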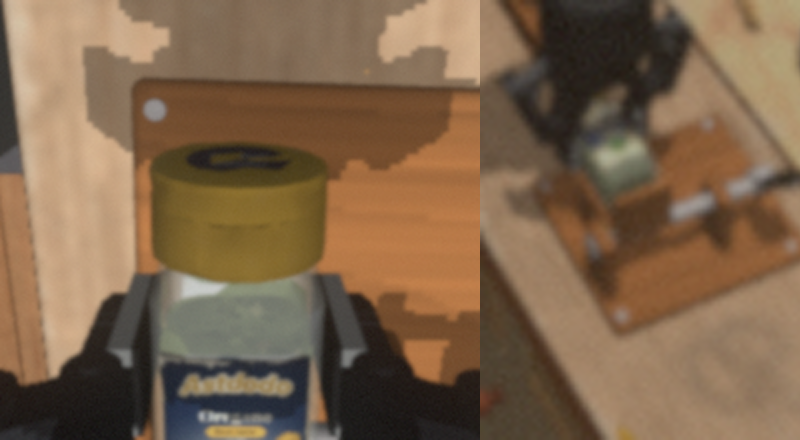

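The jar lies in the V of the trough with its cap overhanging toward +y. The foot end shows just behind the foot plate in the scene view. I'll raise it a little to unload the contact, nudge it toward the plate and open.

>>> {"fn": "jog_arm", "kwargs": {"deltas": [[[-0.003, 0, -0.003, 0, 0, 0], [-0.006, 0, -0.003, 0, 0, 0], [-0.006, 0, -0.003, 0, 0, 0]]]}}

```text
time: 8.35
ee_pos: [0.4644, 0.0438, 0.0958]
orientation: [0.707, 0.707, 0.001, 0.001]
ft_force: [3.1, 1.8, 3.4]
gripper_width: 0.469
grip_force: 40.9
```

>>> {"fn": "jog_arm", "kwargs": {"deltas": [[[0, 0, 0, 0, 0, 0], [0, 0, 0, 0, 0, 0], [0, 0, 0, 0, 0, 0], [0, 0, 0, 0, 0, 0]]], "finger_gap": 0.8}}

```text
time: 8.75
ee_pos: [0.4627, 0.0435, 0.0949]
orientation: [0.707, 0.707, -0.001, -0.0]
ft_force: [-0.4, -0.7, 0.2]
gripper_width: 0.797
grip_force: 0.0
```

>>> {"fn": "jog_arm", "kwargs": {"deltas": [[[0, 0, -0.03, 0, 0, 0], [0, 0, -0.07, 0, 0, 0], [0, 0, -0.07, 0, 0, 0], [0, 0, -0.07, 0, 0, 0]]]}}

```text
time: 9.15
ee_pos: [0.4637, 0.0438, 0.166]
orientation: [0.707, 0.707, 0.001, 0.0]
ft_force: [-0.5, -0.4, -0.5]
gripper_width: 0.798
grip_force: 0.0
```

Run:
```python
from h import *
s=get_state();np.savez("p8.npz",p=s["ee_pos"],q=s["orientation"])
im=optics.capture("wrist");cv2.imwrite("pics/w8.png",im);sc=optics.capture("scene");cv2.imwrite("pics/s8.png",sc)
a=cv2.resize(im[60:320,140:380],(443,480),interpolation=2);b=cv2.resize(sc[170:290,210:298],(352,480),interpolation=2)
cv2.imwrite("pics/m8.png",np.hstack([a,b])[:,:800])
```

```text
(no output)
```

View pics/m8.png

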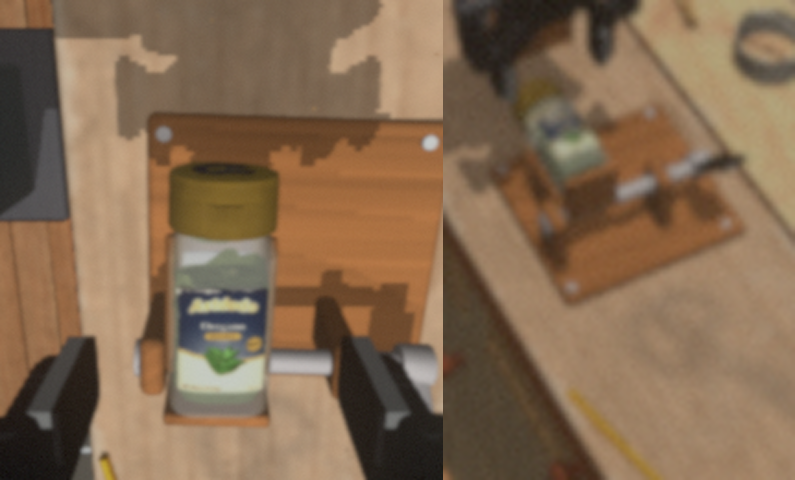

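The jar lies straight in the trough with its foot at the foot plate (wrist crop, foot at (218,412), plate at (216,420)). Next is the lever.

Run:
```python
from h import *
for px in[(261.1,168),(258,278)]: print(plane(W(8),px,.084).round(4))
```

```text
[0.4662 0.0746 0.084 ]
[ 0.4639 -0.0178  0.084 ]
```

>>> {"fn": "jog_arm", "kwargs": {"deltas": [[[-0.088, 0.095, 0, 0, 0, 0], [-0.088, 0.095, 0, 0, 0, 0], [-0.088, 0.095, 0, 0, 0, 0], [-0.088, 0.095, 0.01, 0, 0, 0], [-0.088, 0.095, 0.02, 0, 0, 0], [-0.088, 0.095, 0.02, 0, 0, 0], [-0.088, 0.095, 0.02, 0, 0, 0], [-0.088, 0.095, 0.02, 0, 0, 0]]], "finger_gap": 0}}

```text
time: 10.05
ee_pos: [0.5579, -0.0433, 0.1455]
orientation: [0.707, 0.708, 0.0, -0.0]
ft_force: [-0.6, 0.1, 0.4]
gripper_width: -0.0
grip_force: 0.0
```

>>> {"fn": "jog_arm", "kwargs": {"deltas": [[[0, 0, 0.008, 0, 0, 0], [0, 0, 0.016, 0, 0, 0], [0, 0, 0.019, 0, 0, 0], [0, 0, 0.022, 0, 0, 0], [0, 0, 0.025, 0, 0, 0], [0, 0, 0.028, 0, 0, 0], [0, 0, 0.031, 0, 0, 0], [0, 0, 0.034, 0, 0, 0], [0, 0, 0.037, 0, 0, 0], [0, 0, 0.040, 0, 0, 0], [0, 0, 0.043, 0, 0, 0], [0, 0, 0.046, 0, 0, 0], [0, 0, 0.049, 0, 0, 0], [0, 0, 0.052, 0, 0, 0], [0, 0, 0.055, 0, 0, 0], [0, 0, 0.058, 0, 0, 0], [0, 0, 0.061, 0, 0, 0], [0, 0, 0.064, 0, 0, 0]]]}}

```text
time: 11.85
ee_pos: [0.5581, -0.0448, 0.0811]
orientation: [0.707, 0.707, -0.0, 0.0]
ft_force: [-0.1, -2.8, 2.4]
gripper_width: 0.001
grip_force: 1.3
```

>>> {"fn": "jog_arm", "kwargs": {"deltas": [[[0, 0, 0.002, 0, 0, 0], [0, 0, 0.004, 0, 0, 0], [0, 0, 0.006, 0, 0, 0], [0, 0, 0.008, 0, 0, 0], [0, 0, 0.010, 0, 0, 0], [0, 0, 0.012, 0, 0, 0], [0, 0, 0.012, 0, 0, 0]]]}}

```text
time: 12.55
ee_pos: [0.5578, -0.0442, 0.0688]
orientation: [0.707, 0.707, -0.0, -0.0]
ft_force: [0.2, 0.2, -0.2]
gripper_width: -0.001
grip_force: 0.0
```

>>> {"fn": "jog_arm", "kwargs": {"deltas": [[[0, 0, 0.003, 0, 0, 0], [0, 0, 0.005, 0, 0, 0], [0, 0, 0.005, 0, 0, 0]]]}}

```text
time: 12.85
ee_pos: [0.559, -0.0453, 0.0656]
orientation: [0.707, 0.707, 0.0, 0.001]
ft_force: [-2.1, -0.8, 8.8]
gripper_width: -0.002
grip_force: 3.6
```

>>> {"fn": "jog_arm", "kwargs": {"deltas": [[[0, 0, 0.002, 0, 0, 0], [0, 0, 0.003, 0, 0, 0], [0, 0, 0.003, 0, 0, 0]]]}}

```text
time: 13.15
ee_pos: [0.5595, -0.0459, 0.0646]
orientation: [0.708, 0.707, 0.001, 0.001]
ft_force: [-6.3, -1.8, 21.3]
gripper_width: -0.0
grip_force: 8.8
```

Run:
```python
from h import *
im=optics.capture("scene");cv2.imwrite("pics/s9.png",im)
im2=optics.capture("wrist");cv2.imwrite("pics/w9.png",im2)
def cap(im):
    h=cv2.cvtColor(im,cv2.COLOR_BGR2HSV);m=cv2.inRange(h,(20,130,60),(33,255,255));n,l,s,c=cv2.connectedComponentsWithStats(m)
    return [(s[i].tolist(),c[i].round(1).tolist()) for i in range(1,n) if s[i,4]>40]
t=optics.capture("top");cv2.imwrite("pics/t9.png",t)
for i in(im,t,im2): print(cap(i))
for n in("scene","top"): print(proj(model(n),[[.466,0.013,.156],[.466,-.03,.156],[.466,.075,.084]]).round(1).tolist())
```

```text
[([506, 41, 6, 18, 57], [509.3, 48.7]), ([243, 201, 14, 14, 119], [249.6, 207.9]), ([454, 256, 15, 14, 101], [460.3, 263.5]), ([402, 351, 26, 23, 468], [414.8, 362.2])]
[([415, 154, 17, 21, 248], [423.4, 163.3]), ([293, 226, 37, 10, 79], [310.6, 230.4])]
[([49, 339, 13, 19, 112], [55.2, 347.4])]
[[242.3, 195.1], [249.4, 205.1], [233.3, 197.4]]
[[255.3, 211.7], [269.2, 211.5], [235.7, 212.9]]
```

The hard stop is reached: force rose at tip height 45 mm, and the scene camera finds the yellow cap at (249.6,207.9), near the predicted (249,205) for a standing jar. I'll rise and measure the cap from two wrist positions.

>>> {"fn": "jog_arm", "kwargs": {"deltas": [[[0, 0, -0.03, 0, 0, 0], [0, 0, -0.07, 0, 0, 0], [0, 0, -0.12, 0, 0, 0], [0, 0, -0.16, 0, 0, 0], [-0.02, -0.05, -0.19, 0, 0, 0], [-0.02, -0.07, -0.19, 0, 0, 0], [-0.02, -0.07, -0.19, 0, 0, 0], [-0.02, -0.07, -0.19, 0, 0, 0]]], "finger_gap": 1}}

```text
time: 14.1
ee_pos: [0.4882, -0.0641, 0.2516]
orientation: [0.707, 0.707, 0.001, -0.0]
ft_force: [0.8, -0.5, 0.6]
gripper_width: 1.0
grip_force: 0.0
```

Run:
```python
from h import *
s=get_state();np.savez("p10.npz",p=s["ee_pos"],q=s["orientation"]);cv2.imwrite("pics/w10.png",optics.capture("wrist"))
```

>>> {"fn": "jog_arm", "kwargs": {"deltas": [[[0.08, 0, 0, 0, 0, 0], [0.08, 0, 0, 0, 0, 0], [0.08, 0, 0, 0, 0, 0], [0.08, 0, 0, 0, 0, 0]]]}}

```text
time: 14.55
ee_pos: [0.4885, 0.0164, 0.2504]
orientation: [0.706, 0.708, -0.001, 0.0]
ft_force: [-0.4, -0.3, 0.1]
gripper_width: 1.001
grip_force: 0.0
```

Run:
```python
from h import *
s=get_state();np.savez("p11.npz",p=s["ee_pos"],q=s["orientation"]);cv2.imwrite("pics/w11.png",optics.capture("wrist"))
a,b=[cv2.imread(f"pics/w{i}.png") for i in(10,11)]
print(proj(W(10),[[.466,-.03,.158]]),proj(W(11),[[.466,-.03,.158]]))
cv2.imwrite("pics/m10.png",np.hstack([cv2.resize(i[90:340,140:340],(400,500),interpolation=2) for i in(a,b)]))
```

```text
[[228.03063041 160.07227652]] [[230.92708613 254.56148108]]
```

View pics/m10.png

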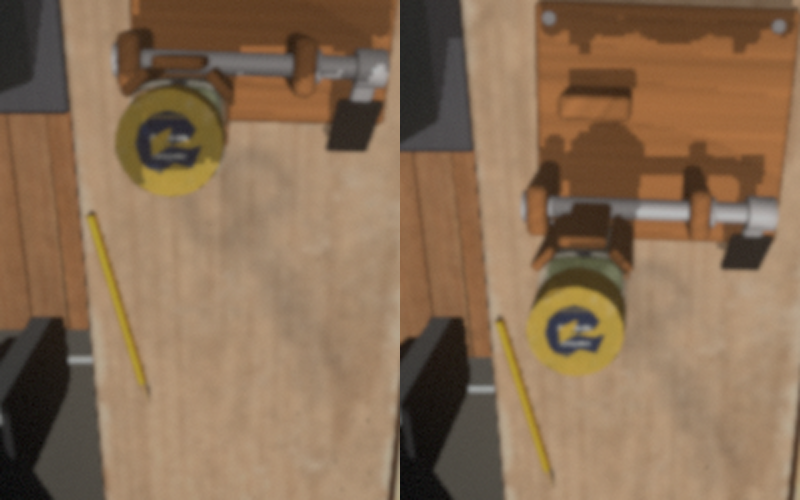

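The jar stands upright in the raised trough. The cap centre is at pixel (224.5,159.5) in the first view and (228,255) in the second.

Run:
```python
from h import *
print(tri(ray(W(10),(224.5,159.5)),ray(W(11),(228,255))))
w=W(1)
im=cv2.imread("pics/w1.png")
for p in[(450,115),(532,117),(527,202),(450,199)]: print(plane(w,np.array(p)/k,.012).round(4))
```

```text
(array([ 0.46371983, -0.02905495,  0.16028504]), [np.float64(9.25318552718903e-05), np.float64(9.253185527222998e-05)])
[0.503  0.4041 0.012 ]
[0.563  0.4028 0.012 ]
[0.5647 0.3415 0.012 ]
[0.505  0.3437 0.012 ]
```

>>> {"fn": "jog_arm", "kwargs": {"deltas": [[[-0.046, -0.025, 0.02, 0, 0, 0], [-0.046, -0.025, 0.05, 0, 0, 0], [-0.046, -0.025, 0.08, 0, 0, 0], [-0.046, -0.025, 0.095, 0, 0, 0], [-0.046, -0.025, 0.1, 0, 0, 0], [-0.046, -0.025, 0.1, 0, 0, 0]]]}}

```text
time: 15.2
ee_pos: [0.463, -0.0314, 0.1509]
orientation: [0.708, 0.706, -0.001, -0.0]
ft_force: [0.1, 0.7, 0.6]
gripper_width: 1.002
grip_force: 0.0
```

>>> {"fn": "jog_arm", "kwargs": {"deltas": [[[0, 0, 0, 0, 0, 0], [0, 0, 0, 0, 0, 0], [0, 0, 0, 0, 0, 0], [0, 0, 0, 0, 0, 0], [0, 0, 0, 0, 0, 0], [0, 0, 0, 0, 0, 0]]], "finger_gap": 0, "force": 40}}

```text
time: 15.8
ee_pos: [0.4636, -0.0304, 0.1522]
orientation: [0.707, 0.707, 0.0, 0.0]
ft_force: [-2.0, -0.5, 6.0]
gripper_width: 0.474
grip_force: 40.0
```

>>> {"fn": "jog_arm", "kwargs": {"deltas": [[[-0.004, 0, -0.01, 0, 0, 0], [-0.01, 0, -0.03, 0, 0, 0], [-0.01, 0, -0.07, 0, 0.03, 0], [-0.01, 0, -0.11, 0, 0.07, 0], [-0.01, 0, -0.12, 0, 0.07, 0], [-0.01, 0, -0.12, 0, 0.07, 0], [-0.01, 0, -0.12, 0, 0.07, 0]]]}}

```text
time: 16.5
ee_pos: [0.4626, -0.0401, 0.2703]
orientation: [0.706, 0.707, 0.024, -0.025]
ft_force: [0.5, -0.3, -1.9]
gripper_width: 0.466
grip_force: 40.8
```

Run:
```python
from h import *
s=get_state();print(R.from_quat(s["orientation"]).as_matrix().round(3))
p=s["ee_pos"];M=R.from_quat(s["orientation"]).as_matrix()
print((M.T@(np.array([.532,.372,p[2]])-p)).round(4),s["q"].round(2))
def cap(im):
    h=cv2.cvtColor(im,cv2.COLOR_BGR2HSV);m=cv2.inRange(h,(20,100,50),(33,255,255));n,l,st,c=cv2.connectedComponentsWithStats(m)
    return [(st[i].tolist(),c[i].round(1).tolist()) for i in range(1,n) if st[i,4]>150]
im=optics.capture("wrist");cv2.imwrite("pics/w12.png",im);print(cap(im))
```

```text
[[-0.001  1.    -0.001]
 [ 0.998  0.001  0.07 ]
 [ 0.07  -0.001 -0.998]]
[0.411  0.0696 0.0286] [-0.59 -0.12  0.62  1.87  0.    1.37  0.03]
[([214, 222, 89, 95, 4853], [258.6, 268.1]), ([244, 269, 17, 20, 194], [251.5, 278.9])]
```

>>> {"fn": "jog_arm", "kwargs": {"deltas": [[[0.411, 0.07, 0.0286, 0, 0, 0], [0.411, 0.07, 0.0286, 0, 0, 0], [0.411, 0.07, 0.0286, 0, 0, 0], [0.411, 0.07, 0.0286, 0, 0, 0], [0.411, 0.07, 0.0286, 0, 0, 0], [0.411, 0.07, 0.0286, 0, 0, 0], [0.411, 0.07, 0.0286, 0, 0, 0], [0.411, 0.07, 0.0286, 0, 0, 0], [0.411, 0.07, 0.0286, 0, 0, 0], [0.411, 0.07, 0.0286, 0, 0, 0], [0.411, 0.07, 0.0286, 0, 0, 0], [0.411, 0.07, 0.0286, 0, 0, 0]]]}}

```text
time: 17.75
ee_pos: [0.5334, 0.3696, 0.2706]
orientation: [0.707, 0.706, 0.024, -0.024]
ft_force: [-0.3, -0.3, -1.3]
gripper_width: 0.472
grip_force: 40.8
```

Run:
```python
from h import *
s=get_state();p=s["ee_pos"];M=R.from_quat(s["orientation"]).as_matrix();print(s["q"].round(2),M.round(3)[:,2])
for z in(.115,.099): print((M.T@(np.array([.532,.372,z])-p)).round(4))
```

```text
[-0.89  0.29  0.33  1.47 -0.15  1.36 -0.54] [-0.001  0.068 -0.998]
[-0.0082 -0.0013  0.1554]
[-0.0093 -0.0013  0.1714]
```

>>> {"fn": "jog_arm", "kwargs": {"deltas": [[[-0.002, -0.001, 0.04, 0, 0, 0], [-0.004, -0.001, 0.08, 0, 0, 0], [-0.006, -0.001, 0.11, 0, 0, 0], [-0.007, -0.001, 0.13, 0, 0, 0], [-0.008, -0.001, 0.145, 0, 0, 0], [-0.008, -0.001, 0.155, 0, 0, 0], [-0.008, -0.001, 0.155, 0, 0, 0], [-0.008, -0.001, 0.155, 0, 0, 0]]]}}

```text
time: 18.55
ee_pos: [0.5329, 0.3747, 0.1174]
orientation: [0.707, 0.707, 0.026, -0.025]
ft_force: [0.2, -0.3, -0.6]
gripper_width: 0.47
grip_force: 40.9
```

>>> {"fn": "jog_arm", "kwargs": {"deltas": [[[0, 0, 0.005, 0, 0, 0], [-0.001, 0, 0.010, 0, 0, 0], [-0.001, 0, 0.014, 0, 0, 0], [-0.001, 0, 0.016, 0, 0, 0], [-0.001, 0, 0.016, 0, 0, 0]]]}}

```text
time: 19.05
ee_pos: [0.5319, 0.3746, 0.0998]
orientation: [0.707, 0.707, 0.024, -0.025]
ft_force: [0.4, -0.2, -1.4]
gripper_width: 0.471
grip_force: 40.9
```

Run:
```python
from h import *
s=get_state();print(s["ee_pos"],s["ft_force"])
```

```text
[0.53194302 0.3745561  0.09981596] [ 0.35063891 -0.15682176 -1.41739176]
```

Nothing touched yet at the expected height minus 4 mm, so I'll lower gently until contact.

>>> {"fn": "jog_arm", "kwargs": {"deltas": [[[0, 0, 0.001, 0, 0, 0], [0, 0, 0.002, 0, 0, 0], [0, 0, 0.003, 0, 0, 0], [0, 0, 0.003, 0, 0, 0]]]}}

```text
time: 19.45
ee_pos: [0.5325, 0.3752, 0.0988]
orientation: [0.707, 0.707, 0.025, -0.025]
ft_force: [-2.2, -0.7, 5.4]
gripper_width: 0.473
grip_force: 41.5
```

>>> {"fn": "jog_arm", "kwargs": {"deltas": [[[0, 0, 0.001, 0, 0, 0], [0, 0, 0.002, 0, 0, 0], [0, 0, 0.002, 0, 0, 0]]]}}

```text
time: 19.75
ee_pos: [0.5326, 0.3757, 0.0988]
orientation: [0.707, 0.707, 0.026, -0.025]
ft_force: [-5.3, -3.1, 14.1]
gripper_width: 0.467
grip_force: 42.4
```

>>> {"fn": "jog_arm", "kwargs": {"deltas": [[[0, 0, -0.003, 0, 0, 0], [0, 0, -0.003, 0, 0, 0]]]}}

```text
time: 19.95
ee_pos: [0.5326, 0.375, 0.0989]
orientation: [0.707, 0.707, 0.025, -0.025]
ft_force: [0.8, -0.3, -0.7]
gripper_width: 0.469
grip_force: 40.8
```

>>> {"fn": "jog_arm", "kwargs": {"deltas": [[[0, 0, 0, 0, 0, 0], [0, 0, 0, 0, 0, 0], [0, 0, 0, 0, 0, 0], [0, 0, 0, 0, 0, 0], [0, 0, 0, 0, 0, 0]]], "finger_gap": 1}}

```text
time: 20.45
ee_pos: [0.5322, 0.3748, 0.0982]
orientation: [0.707, 0.707, 0.025, -0.025]
ft_force: [0.7, 0.1, 0.1]
gripper_width: 1.0
grip_force: 0.0
```

>>> {"fn": "jog_arm", "kwargs": {"deltas": [[[0.001, 0, -0.02, 0, 0, 0], [0.003, 0, -0.06, 0, 0, 0], [0.007, 0, -0.1, 0, 0, 0], [0.01, 0, -0.14, 0, -0.07, 0], [0.01, 0, -0.14, 0, -0.07, 0], [0.01, 0, -0.14, 0, -0.07, 0]]]}}

```text
time: 21.05
ee_pos: [0.5324, 0.376, 0.2397]
orientation: [0.707, 0.708, 0.001, -0.0]
ft_force: [-0.1, -0.2, -0.3]
gripper_width: 0.999
grip_force: 0.0
```

Run:
```python
from h import *
s=get_state();np.savez("p13.npz",p=s["ee_pos"],q=s["orientation"])
im=optics.capture("wrist");cv2.imwrite("pics/w13.png",im);t=optics.capture("top");cv2.imwrite("pics/t13.png",t);sc=optics.capture("scene");cv2.imwrite("pics/s13.png",sc)
def cap(im):
    h=cv2.cvtColor(im,cv2.COLOR_BGR2HSV);m=cv2.inRange(h,(20,100,50),(33,255,255));n,l,st,c=cv2.connectedComponentsWithStats(m)
    return [(st[i].tolist(),c[i].round(1).tolist()) for i in range(1,n) if st[i,4]>60]
for n,i in(("w",im),("t",t),("s",sc)):
    print(n,cap(i))
X=[[.532,.372,.104],[.532,.372,.008]]
print(proj(W(13),X),proj(model("scene"),X))
h=cv2.cvtColor(im,cv2.COLOR_BGR2HSV);m=cv2.inRange(h,(0,150,90),(6,255,255));n,l,st,c=cv2.connectedComponentsWithStats(m);print("red cap",[(st[i].tolist()) for i in range(1,n) if st[i,4]>150])
```

```text
w [([234, 163, 46, 48, 1250], [257.0, 186.4])]
t [([34, 142, 141, 217, 4892], [103.6, 246.2]), ([371, 146, 21, 19, 78], [379.1, 157.9]), ([414, 153, 19, 22, 285], [423.2, 163.2]), ([137, 188, 15, 14, 115], [144.0, 194.5]), ([291, 226, 38, 11, 90], [308.6, 230.9]), ([166, 345, 27, 39, 296], [180.0, 364.7]), ([145, 360, 32, 24, 270], [156.9, 374.0])]
s [([503, 39, 9, 20, 94], [508.6, 48.5]), ([207, 128, 11, 12, 89], [212.0, 133.7]), ([381, 202, 25, 20, 327], [394.0, 211.5]), ([453, 254, 17, 17, 166], [461.1, 262.5]), ([380, 312, 22, 11, 67], [391.0, 318.6]), ([402, 350, 27, 25, 526], [415.3, 362.2])]
[[257.2176417  190.46434612]
 [257.32252762 165.98942913]] [[211.90524333 132.02705241]
 [213.65140648 152.12475182]]
red cap []
```

The jar stands in the free place: its round cap is at (257,186) in the wrist view, against a predicted (257,190). Now the trough, with the fingers closed.

>>> {"fn": "jog_arm", "kwargs": {"deltas": [[[-0.426, -0.068, 0, 0, 0, 0], [-0.426, -0.068, 0, 0, 0, 0], [-0.426, -0.068, 0, 0, 0, 0], [-0.426, -0.068, 0, 0, 0, 0], [-0.426, -0.068, 0, 0, 0, 0], [-0.426, -0.068, 0, 0, 0, 0], [-0.426, -0.068, 0, 0, 0, 0], [-0.426, -0.068, 0, 0, 0, 0], [-0.426, -0.068, 0, 0, 0, 0], [-0.426, -0.068, 0.03, 0, 0, 0], [-0.426, -0.068, 0.07, 0, 0, 0], [-0.426, -0.068, 0.1, 0, 0, 0], [-0.426, -0.068, 0.11, 0, 0, 0], [-0.426, -0.068, 0.11, 0, 0, 0], [-0.426, -0.068, 0.11, 0, 0, 0]]], "finger_gap": 0}}

```text
time: 22.7
ee_pos: [0.4648, -0.0511, 0.1295]
orientation: [0.707, 0.707, 0.0, 0.0]
ft_force: [-0.4, 0.6, 0.1]
gripper_width: -0.001
grip_force: 0.0
```

>>> {"fn": "jog_arm", "kwargs": {"deltas": [[[0.01, 0, 0, 0, 0, 0], [0.02, 0, 0, 0, 0, 0], [0.025, 0, 0, 0, 0, 0], [0.03, 0, 0, 0, 0, 0], [0.034, 0, 0, 0, 0, 0], [0.038, 0, 0, 0, 0, 0], [0.042, 0, 0, 0, 0, 0], [0.046, 0, 0.001, 0, 0, 0], [0.05, 0, 0.002, 0, 0, 0], [0.053, 0, 0.003, 0, 0, 0], [0.056, 0, 0.004, 0, 0, 0], [0.059, 0, 0.006, 0, 0, 0], [0.062, 0, 0.008, 0, 0, 0], [0.065, 0, 0.0105, 0, 0, 0], [0.068, 0, 0.013, 0, 0, 0]]]}}

```text
time: 24.2
ee_pos: [0.4645, 0.0173, 0.1156]
orientation: [0.707, 0.707, 0.0, 0.0]
ft_force: [-0.0, -0.1, -0.6]
gripper_width: 0.002
grip_force: 0.4
```

>>> {"fn": "jog_arm", "kwargs": {"deltas": [[[0.003, 0, 0.003, 0, 0, 0], [0.005, 0, 0.006, 0, 0, 0], [0.008, 0, 0.010, 0, 0, 0], [0.010, 0, 0.013, 0, 0, 0], [0.012, 0, 0.017, 0, 0, 0], [0.014, 0, 0.021, 0, 0, 0], [0.015, 0, 0.025, 0, 0, 0], [0.015, 0, 0.025, 0, 0, 0]]]}}

```text
time: 25.0
ee_pos: [0.4636, 0.0322, 0.09]
orientation: [0.707, 0.707, -0.001, -0.0]
ft_force: [-0.8, -0.3, 0.5]
gripper_width: 0.0
grip_force: 0.0
```

>>> {"fn": "jog_arm", "kwargs": {"deltas": [[[0, 0, 0.003, 0, 0, 0], [0, 0, 0.005, 0, 0, 0], [0, 0, 0.005, 0, 0, 0]]]}}

```text
time: 25.3
ee_pos: [0.464, 0.032, 0.0854]
orientation: [0.707, 0.707, -0.0, -0.0]
ft_force: [-0.1, 0.5, 0.7]
gripper_width: -0.0
grip_force: 0.0
```

>>> {"fn": "jog_arm", "kwargs": {"deltas": [[[0, 0, 0.002, 0, 0, 0], [0, 0, 0.004, 0, 0, 0], [0, 0, 0.004, 0, 0, 0]]]}}

```text
time: 25.6
ee_pos: [0.464, 0.0319, 0.0814]
orientation: [0.707, 0.707, -0.0, -0.0]
ft_force: [0.3, -0.2, 0.2]
gripper_width: -0.001
grip_force: 0.0
```

>>> {"fn": "jog_arm", "kwargs": {"deltas": [[[0, 0, 0.001, 0, 0, 0], [0, 0, 0.002, 0, 0, 0], [0, 0, 0.002, 0, 0, 0]]]}}

```text
time: 25.9
ee_pos: [0.4643, 0.0319, 0.081]
orientation: [0.707, 0.707, -0.0, -0.0]
ft_force: [-5.0, -1.1, 13.0]
gripper_width: 0.001
grip_force: 6.3
```

>>> {"fn": "jog_arm", "kwargs": {"deltas": [[[0, 0, 0.001, 0, 0, 0], [0, 0, 0.002, 0, 0, 0], [0, 0, 0.002, 0, 0, 0]]]}}

```text
time: 26.2
ee_pos: [0.4644, 0.0319, 0.0808]
orientation: [0.707, 0.707, 0.0, -0.001]
ft_force: [-12.5, -1.1, 29.3]
gripper_width: 0.002
grip_force: 14.6
```

Hard contact came exactly at the floor height of 62 mm, so the trough is level. I'll retreat to the earlier w3 pose, compare the images numerically and check the rack.

>>> {"fn": "jog_arm", "kwargs": {"deltas": [[[0, 0, -0.03, 0, 0, 0], [0, 0, -0.08, 0, 0, 0], [-0.02, 0.02, -0.13, 0, 0, 0], [-0.039, 0.035, -0.169, 0, 0, 0], [-0.039, 0.035, -0.169, 0, 0, 0], [-0.039, 0.035, -0.169, 0, 0, 0], [-0.039, 0.035, -0.169, 0, 0, 0], [-0.039, 0.035, -0.169, 0, 0, 0]]], "finger_gap": 1}}

```text
time: 27.0
ee_pos: [0.4979, -0.0063, 0.2449]
orientation: [0.707, 0.708, -0.001, -0.001]
ft_force: [0.6, 0.8, 0.1]
gripper_width: 0.998
grip_force: 0.0
```

Run:
```python
from h import *
s=get_state();print(s["ft_force"]);np.savez("p14.npz",p=s["ee_pos"],q=s["orientation"])
a=cv2.imread("pics/w3.png");b=optics.capture("wrist");cv2.imwrite("pics/w14.png",b)
def reg(i):return cv2.cvtColor(i,cv2.COLOR_BGR2GRAY)
# trough + lever pad templates from w3
for n,(x0,x1,y0,y1) in dict(trough=(198,252,110,192),pad=(300,330,190,238),board=(198,215,68,85)).items():
    r=cv2.matchTemplate(reg(b),reg(a)[y0:y1,x0:x1],cv2.TM_CCOEFF_NORMED);_,v,_,l=cv2.minMaxLoc(r);print(n,round(v,3),l,(x0,y0))
sc=optics.capture("scene");cv2.imwrite("pics/s14.png",sc);s0=cv2.imread("pics/scene0.png")
for n,(x0,x1,y0,y1) in dict(mills=(212,240,138,178),cradle=(225,285,197,245)).items():
    r=cv2.matchTemplate(reg(sc),reg(s0)[y0:y1,x0:x1],cv2.TM_CCOEFF_NORMED);_,v,_,l=cv2.minMaxLoc(r);print(n,round(v,3),l,(x0,y0))
```

```text
[0.62304284 0.81506144 0.10669693]
trough 0.975 (199, 112) (198, 110)
pad 0.988 (303, 193) (300, 190)
board 0.966 (199, 68) (198, 68)
mills 0.723 (33, 133) (212, 138)
cradle 0.83 (225, 197) (225, 197)
```

Run:
```python
from h import *
g=lambda p:cv2.cvtColor(cv2.imread(p),cv2.COLOR_BGR2GRAY)
for A,B,P in(("scene0","s14",dict(red=(212,229,139,156),mill=(219,236,153,178))),("top0","t13",dict(red=(156,176,186,206),mill=(177,196,188,206))),("scene0","s13",dict(red=(212,229,139,156),mill=(219,236,153,178)))):
    a,b=g(f"pics/{A}.png"),g(f"pics/{B}.png")
    for n,(x0,x1,y0,y1) in P.items():
        r=cv2.matchTemplate(b[y0-6:y1+6,x0-6:x1+6],a[y0:y1,x0:x1],cv2.TM_CCOEFF_NORMED);_,v,_,l=cv2.minMaxLoc(r);print(B,n,round(v,3),l)
```

```text
s14 red 0.872 (6, 6)
s14 mill 0.596 (1, 6)
t13 red 0.963 (6, 6)
t13 mill 0.997 (6, 6)
s13 red 0.859 (6, 6)
s13 mill 0.996 (6, 6)
```

Run:
```python
from h import *
g=lambda i:cv2.cvtColor(i,cv2.COLOR_BGR2GRAY)
a=g(cv2.imread("pics/t13.png"));b=g(optics.capture("top"))
for n,(x0,x1,y0,y1) in dict(red=(156,176,186,206),mill=(177,196,188,206),jar=(135,154,186,206)).items():
    r=cv2.matchTemplate(b[y0-6:y1+6,x0-6:x1+6],a[y0:y1,x0:x1],cv2.TM_CCOEFF_NORMED);_,v,_,l=cv2.minMaxLoc(r);print(n,round(v,3),l)
```

```text
red 0.995 (6, 6)
mill 0.998 (6, 6)
jar 0.997 (6, 6)
```

```bash
python3 -c "
from bench import robot, optics, workorder, get_state
print(workorder.job_done())"
```

```text
the job is handed in; nothing more can be done
None
```

The job is handed in at about 27 s of the 58 s limit, but no verdict came back. By my own camera and force checks, the jar stands upright in the rack's free place, the salt mill and the other spice jar have not moved, and the trough is level again.

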